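Click the two missing box spanners back onto the sliding spring clips of their rack

ROBOT

A 6-joint arm with a two-finger parallel gripper is mounted at the origin on the work surface. World frame = base frame: x ahead of the robot, y to its left, z up, the work surface at z = 0. Lengths are in m, angles in rad, forces in N, time in s.
With the tool pointing down it reaches from about 0.425 to 0.95 m from the base axis. Payload 3.5 kg.
Tool frame: the origin (TCP) lies at the very end of the fingers, on their centre line; the grasp point (between the pads) lies 19 mm behind it; z points along the fingers, x is the direction in which the jaws open and shut, and the axes are right-handed (so a half turn about z gives the same grasp; the last joint's range is limited). The gripper opens to 85 mm and grips with 20 to 120 N. Pads are 22 mm wide; open, the fingers measure 114 mm over their backs; the gripper's body (76 mm by 85 mm) begins 54 mm behind the grasp point. The pads swing forward as they close: fully open they stand 13 mm farther back than shut.
Start: joints at [-0.15, 0.286, 1.577, -0, 1.279, -0.15], TCP at [0.675, 0, 0.231] pointing down, gripper open.
Joint ranges: [-2.77, 2.77], [-0.9, 2.22], [0.21, 2.48], [-1.53, 4.67], [0.24, 2.81], [-2.84, 2.84]. Speed limits (rad/s): [2.79, 2.79, 3.14, 3.14, 3.14, 3.14].

INTERFACE

Orientations are given as [roll, pitch, yaw] about the fixed x, y, z axes, in that order (R = Rz(yaw) Ry(pitch) Rx(roll)).
In Python, from workcell import ctrl gives the robot as it stands.
- The arm moves only by the tool move_arm, never from a script. Its argument "plan" is a list of rows, each an object with "dp": the shift along the tool's x, y, z in m, a list of three; "rot": the turn, a rotation vector about the tool's x, y, z in rad, a list of three. In form: [{"dp": [dx, dy, dz], "rot": [ax, ay, az]}, ...]. A call has 1 to 12 rows; each row is the pose to reach, as a shift and turn from the pose commanded when the call began, along the tool's axes at that moment; what a row does not reach only later rows make up. A row lasts 1/10 s, in which the tool goes at most 50 mm and 8.59 degrees, less where a joint would pass 70% of its speed; a pose out of reach is approached as far as the arm can. A call with a gripper value outside its range is refused whole. "grip" is the finger opening in m, from 0 to 0.0854, set as the call begins (left out, the last holds). The fingers move at their own pace and stop on an object; "newtons" is the grip in N (left out, the last holds). Time passes only in rows, so rows that repeat a pose let the fingers close. It gives the time, the measured TCP pose, the force and the opening at its end, in the units of the state.
- ctrl.get_state(): the state, without advancing time (a new reading comes with each control period).
- ctrl.camera(name): name is "scene" or "side" or "wrist"; returns the picture (420x560x3 uint8, blue, green, red); there is no depth.
- ctrl.camera_params(name): a dict with "fx", "fy", "cx", "cy" (pixels), "distortion" ([k1, k2, p1, p2, k3] as OpenCV has them; the pictures are not rectified), "extrinsics" (4x4, takes a point from world to camera coordinates). Camera axes: x right, y up, looking along -z (the intrinsics and any distortion apply to the point x, -y, -z); pixel columns grow to the right and rows downward; lengths in m; the calibration is good to about 2 mm. A picture is of the moment at which its call begins: read the wrist's pose just before it. camera_params takes no time and is no camera call; for the wrist camera it gives the pose at the moment of the call.
- ctrl.finish_job(): hands the job in, once; it reports no verdict.
The state is a dict: "t": time; "joint_pos": joint angles; "joint_velocities": joint speeds; "joint_efforts": joint torques, N m; "tcp_pos": TCP position; "orientation": TCP orientation; "wrist_force": force on the tool from outside, world axes, zero at the start; "ft_torque": the same for the moment, N m; "opening": finger opening in m.
Only numpy, scipy, OpenCV 4.12 (cv2) and the standard library are available. Lean on these libraries where they do the work, as an engineer would, in place of code of your own. Each camera call takes 0.05 s, during which the arm holds its last target. There are 200 camera calls.

TASK

Put the two loose box spanners back on the clip rack so that the set is in size order again, each on the empty sliding saddle whose pair of spring clips fits it: centred lengthwise across the two rails and clicked fully home in both clips. It does not matter where along its travel a saddle ends up. Leave the two spanners already on the rack in place, and do not disturb the mug, the jar or the marker tray.

Things in the scene. Friction and masses are not known exactly. Their poses are not given: they have to be found in the camera images.
- rack: Box-spanner rack, fixed: plywood board 104 x 352 x 15 mm with two aluminium rails along y (24 wide, 8 high, tops 23 mm above the bench), centred 38 mm either side of the board's middle. Origin: centre of the board's underside; x across the rails (the way the spanners lie), z up. On the rails, four clip saddles in size order; their place points lie at y = 88 (22 mm), 22 (24 mm), -22 (27 mm), -90 mm (30 mm).
- place_22 (a point): Axis of a seated 22 mm tube, half-way between its two clips, when its saddle is at its INNER stop; 39 mm above the bench. Axes as the rack's. The empty saddle slides on the rails from here to 50 mm further out (+y), was left anywhere from 12 mm out, and its position is NOT reported: see it or feel for it. It takes about 3 N to slide and stays where left, anywhere is right.
- place_30 (a point): The same for the 30 mm tube and its empty saddle: axis of the seated tube with the saddle at its inner stop, 43 mm above the bench. This saddle slides from here to 50 mm further out (-y), was left anywhere from 12 mm out, its position is not reported. The seated tube's underside is 28 mm above the bench in all places, on the saddle's 5 mm thick dark blue bar (100 x 36 mm, the 22 mm one 28 wide).
- place_24 (a point): Place of the 24 mm spanner, which it holds (fixed saddle): axis of the seated tube, half-way between its two clips, 40 mm above the bench. In every place the clips are 12 mm wide, centred at x = +38 and -38 mm, open upward, both jaws sprung. Outside of a clip: 13 mm (22 mm clip) or 17 mm (30 mm clip) from its centre line; jaw tips 13 or 17 mm above the seated axis.
- place_27 (a point): Place of the 27 mm spanner, which it holds (fixed saddle): axis of the seated tube, half-way between its clips, 41.5 mm above the bench. Clip action: laid in both mouths a 22 (30) mm tube stays with its axis 16 (22) mm above the seated height; pressed down over both clips with about 15 to 28 N it spreads them and, below 8 (11) mm, snaps home. Over one clip, 12 to 22 N; beyond a clip, the far end lifts.
- spanner_22_mid (a point): Loose tubular box spanner, bright steel: 22 mm round tube, 165 mm long over all, with a hexagonal end 22 mm long and 23 mm across flats at either end (stops it rolling; only the round middle fits the clips); about 170 g. Starts lying flat on the bench. The point is the middle of its axis, x along it; both ends are alike and it may be rolled onto any flat.
- spanner_30_mid (a point): Loose tubular box spanner, bright steel: 30 mm round tube, 195 mm long over all, with a hexagonal end 22 mm long and 31 mm across flats at either end (stops it rolling; only the round middle fits the clips); about 330 g. Starts lying flat on the bench. The point is the middle of its axis, x along it; both ends are alike and it may be rolled onto any flat.
- spanner_24_mid (a point): Box spanner of the same kind, 24 mm tube, 175 mm long, already clicked home in its place on the rack. The point is the middle of its axis, x along it. To be left in place.
- spanner_27_mid (a point): Box spanner of the same kind, 27 mm tube, 185 mm long, already clicked home in its place on the rack. The point is the middle of its axis, x along it. To be left in place.
- mug: Bystander: white mug, 82 mm across, 92 mm high. Origin: centre of its underside.
- jar: Bystander: glass jar with white cap, 72 mm across, 95 mm high. Origin: centre of its underside.
- marker_tray: Bystander: light wooden tray of marker pens, 150 x 110 x 30 mm. Origin: centre of its underside, x along its length.
Not all that is in view belongs to the job. Leave any yellow look-alike of the part that bears spanner_22_mid alone.

How it is judged:
By the outcome, as a careful person would: the job done as asked, in the order asked, and still so for the second after the job is handed in, with the robot touching nothing.
It also fails if it takes over 64 s, if anything falls off the work surface, if the arm or the gripper's body presses on something with over 40 N, if the wrist force passes 120 N, or if a joint passes its speed limit or range.

## Working session

There is one attempt and no reset: what is moved stays moved. The work goes in short steps, Python scripts to look and compute and a tool call to move; the robot and the scene stay as the last step left them, time stands still between calls to the robot, and variables do not carry over. Pictures are saved under pics/ and viewed, about 8 in all and at most 12, crops included, and the job is handed in when it is done.

Besides the shell and the picture viewer there is one more tool, called after "Request:" by a JSON object that holds its "api" and its "payload", one argument or row to a line. move_arm: Moves the arm, as the interface text tells. Its arguments: {"type":"object","properties":{"plan":{"type":"array","items":{"type":"object","properties":{"dp":{"type":"array","items":{"type":"number"}},"rot":{"type":"array","items":{"type":"number"}}}}},"grip":{"type":"number"},"newtons":{"type":"number"}},"required":["plan"]}

```bash
ls; mkdir -p pics
python3 - <<'E'
from workcell import ctrl
import cv2,numpy as np
s=ctrl.get_state();print(s)
for n in("scene","side"):
    cv2.imwrite(f"pics/{n}0.png",ctrl.camera(n)); p=ctrl.camera_params(n);print(n,p)
E
```

```text
pics
{'t': 0.0, 'joint_pos': array([-1.49966560e-01,  2.87209256e-01,  1.57820023e+00, -1.04542685e-05,
        1.27862862e+00, -1.50015654e-01]), 'joint_velocities': array([ 0.0023601 ,  0.00103618, -0.00069082,  0.00292458,  0.0012586 ,
       -0.00155829]), 'joint_efforts': array([-1.79628755e-04, -4.05981302e+01, -2.92628127e+01, -1.54224781e-04,
        5.81841552e-03,  3.74769741e-06]), 'tcp_pos': array([6.74325204e-01, 1.51602503e-04, 2.29905562e-01]), 'orientation': array([-3.14123706e+00,  2.41947407e-03,  5.25466850e-05]), 'wrist_force': array([-0.14181478,  0.08099166,  0.41592662]), 'ft_torque': array([-0.01629656,  0.02667194,  0.03237898]), 'opening': 0.08567388753104094}
scene {'fx': 385.43023141133835, 'fy': 385.43023141133835, 'cx': 278.0370190550443, 'cy': 204.59758807977485, 'distortion': array([-0.03938953,  0.        ,  0.        ,  0.        ,  0.        ]), 'extrinsics': array([[ 0.57062023,  0.82117615, -0.00789174, -0.31138646],
       [-0.63826092,  0.44952168,  0.6249426 ,  0.3871031 ],
       [ 0.51673547, -0.3515679 ,  0.78063082, -1.41852813],
       [ 0.        ,  0.        ,  0.        ,  1.        ]])}
side {'fx': 399.61901826132026, 'fy': 399.61901826132026, 'cx': 281.7304251239415, 'cy': 215.13935771420674, 'distortion': array([-0.101136,  0.      ,  0.      ,  0.      ,  0.      ]), 'extrinsics': array([[ 0.97187594, -0.23444268,  0.02222115, -0.60848059],
       [ 0.12242482,  0.58359695,  0.80276196, -0.08048124],
       [-0.20116986, -0.77746462,  0.59588544, -1.03129212],
       [ 0.        ,  0.        ,  0.        ,  1.        ]])}
```

View pics/scene0.png

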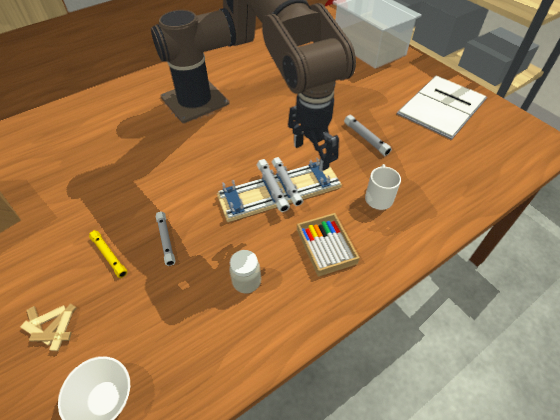

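View pics/side0.png

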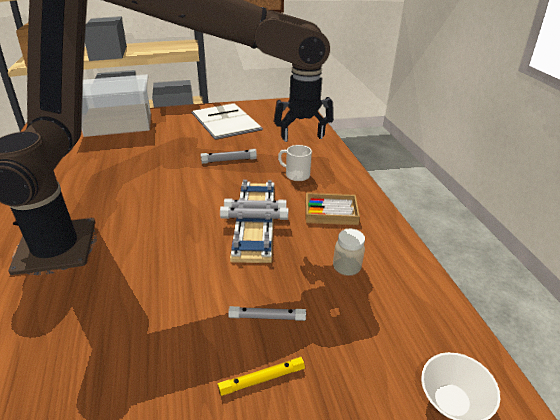

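The rack sits mid-picture (scene ≈ (280,190)). Loose spanner A is at scene (166,238) / side (268,313), and B at scene (367,135) / side (229,157). The yellow decoy is at scene (107,253).

```bash
cat > h.py <<'E'
import cv2,numpy as np
def ray(p,uv):
    K=np.array([[p["fx"],0,p["cx"]],[0,p["fy"],p["cy"]],[0,0,1]])
    q=cv2.undistortPoints(np.array(uv,float).reshape(-1,1,2),K,np.array(p["distortion"]))[:,0]
    E=p["extrinsics"];R,t=E[:3,:3],E[:3,3]
    d=np.c_[q[:,0],-q[:,1],-np.ones(len(q))]@R
    return -R.T@t,d
def onplane(p,uv,z):
    c,d=ray(p,uv);return c+d*((z-c[2])/d[:,2])[:,None]
def proj(p,X):
    K=np.array([[p["fx"],0,p["cx"]],[0,p["fy"],p["cy"]],[0,0,1]])
    E=p["extrinsics"];Y=np.atleast_2d(X)@E[:3,:3].T+E[:3,3];Y=Y*[1,-1,-1]
    return cv2.projectPoints(Y,np.zeros(3),np.zeros(3),K,np.array(p["distortion"]))[0][:,0]
def tri(p1,u1,p2,u2):
    out=[]
    for a,b in zip(u1,u2):
        A=np.zeros((3,3));B=np.zeros(3)
        for p,u in((p1,a),(p2,b)):
            c,d=ray(p,[u]);d=d[0]/np.linalg.norm(d);M=np.eye(3)-np.outer(d,d);A+=M;B+=M@c
        out.append(np.linalg.solve(A,B))
    return np.array(out)
E
python3 - <<'E'
from workcell import ctrl
from h import *
np.set_printoptions(precision=4,suppress=True)
box={"scene":{"A":(145,200,190,275),"B":(335,105,400,165)},"side":{"A":(220,298,315,326),"B":(192,145,265,168)}}
for n in box:
    im=cv2.imread(f"pics/{n}0.png");p=ctrl.camera_params(n)
    for k,(x0,y0,x1,y1) in box[n].items():
        hsv=cv2.cvtColor(im[y0:y1,x0:x1],cv2.COLOR_BGR2HSV)
        m=((hsv[...,1]<90)&(hsv[...,2]>60)).astype(np.uint8)
        nn,l,st,ce=cv2.connectedComponentsWithStats(m);i=1+np.argmax(st[1:,4])
        pts=np.argwhere(l==i)[:,::-1].astype(np.float32)+[x0,y0]
        r=cv2.boxPoints(cv2.minAreaRect(pts.astype(np.float32)))
        e=[np.linalg.norm(r[1]-r[0]),np.linalg.norm(r[2]-r[1])]
        if e[0]<e[1]: en=np.array([(r[0]+r[1])/2,(r[2]+r[3])/2])
        else: en=np.array([(r[1]+r[2])/2,(r[3]+r[0])/2])
        w=onplane(p,en,.013);print(n,k,st[i,4],e,"ends",en.ravel(),w.ravel(),"len",np.linalg.norm(w[0]-w[1]),"mid",w.mean(0))
a=cv2.imread("pics/scene0.png")[145:225,205:350];b=cv2.imread("pics/side0.png")[170:270,205:305]
cv2.imwrite("pics/c.png",np.vstack([cv2.resize(a,(544,300),interpolation=cv2.INTER_CUBIC),cv2.resize(b,(300,300),interpolation=cv2.INTER_CUBIC) if 0 else cv2.copyMakeBorder(cv2.resize(b,(300,300),interpolation=cv2.INTER_CUBIC),0,0,0,244,0)]))
E
```

```text
scene A 458 [np.float32(10.982497), np.float32(54.520306)] ends [159.5    211.5    170.1923 264.9615] [ 0.4241 -0.3201  0.013   0.5987 -0.3684  0.013 ] len 0.18111490214493856 mid [ 0.5114 -0.3443  0.013 ]
scene B 530 [np.float32(11.642817), np.float32(56.080288)] ends [345.7206 116.3335 388.7073 152.3493] [0.4084 0.3812 0.013  0.6229 0.374  0.013 ] len 0.21463674759182882 mid [0.5157 0.3776 0.013 ]
side A 798 [np.float32(11.365138), np.float32(77.183)] ends [228.0633 311.4818 305.1794 314.695 ] [ 0.4279 -0.3262  0.013   0.5883 -0.3704  0.013 ] len 0.16644384054778952 mid [ 0.5081 -0.3483  0.013 ]
side B 480 [np.float32(55.387165), np.float32(10.292301)] ends [256.0546 153.669  200.8511 158.1754] [0.6197 0.3694 0.013  0.4229 0.3756 0.013 ] len 0.19696520639617107 mid [0.5213 0.3725 0.013 ]
```

View pics/c.png

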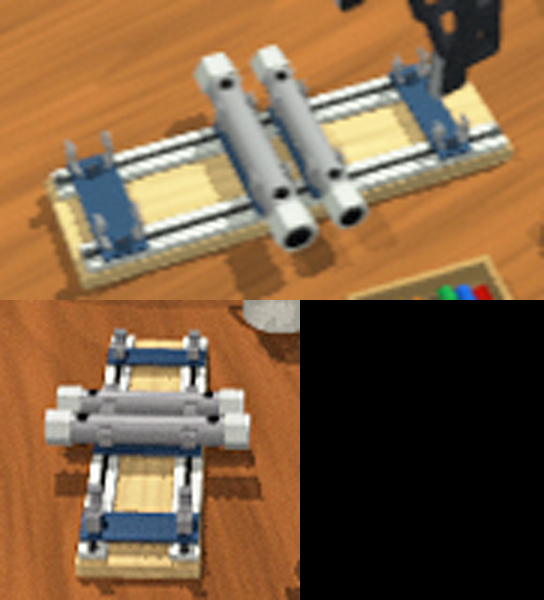

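Saddle ends are visible: the wide (30 mm) saddle is at the rack's −y end and the narrow one at its +y end. By length A ≈166 mm is the 22 mm spanner and B ≈197 mm is the 30 mm one. Next I'll get the rack pose and a wrist view.

Run:
```python
from workcell import ctrl
from h import *
np.set_printoptions(precision=4,suppress=True)
p=ctrl.camera_params("scene");
print(onplane(p,[[217.8,191.7],[227.2,218],[341,184],[205+487/3.75,145+82/3.75]],.015))
# saddles (bar top 28mm): left bar corners
f=lambda l:[[205+a/3.75,145+b/3.75] for a,b in l]
print(onplane(p,f([(72,170),(108,155),(145,250),(105,262)]),.028)); print(onplane(p,f([(393,82),(420,75),(468,148),(440,157)]),.028))
p=ctrl.camera_params("side")
g=lambda l:[[205+a/3,170+b/3] for a,b in l]
print(onplane(p,g([(76,258),(200,258)]),.015),onplane(p,g([(84,216),(198,216),(78,240),(200,240)]),.028))
p=ctrl.camera_params("wrist");print(p["fx"],p["distortion"],p["extrinsics"])
cv2.imwrite("pics/w0.png",ctrl.camera("wrist"))
```

```text
[[ 0.4563 -0.1508  0.015 ]
 [ 0.5548 -0.1762  0.015 ]
 [ 0.6394  0.1607  0.015 ]
 [ 0.5752  0.1912  0.015 ]]
[[ 0.4732 -0.1373  0.028 ]
 [ 0.4759 -0.1069  0.028 ]
 [ 0.5712 -0.1321  0.028 ]
 [ 0.5639 -0.1616  0.028 ]]
[[0.5406 0.1202 0.028 ]
 [0.547  0.1428 0.028 ]
 [0.63   0.1241 0.028 ]
 [0.6248 0.1006 0.028 ]]
[[ 0.4567 -0.1533  0.015 ]
 [ 0.5577 -0.1749  0.015 ]] [[ 0.4693 -0.1166  0.028 ]
 [ 0.5642 -0.1367  0.028 ]
 [ 0.4601 -0.146   0.028 ]
 [ 0.5593 -0.1671  0.028 ]]
325.43492986127234 [0.006 0.    0.    0.    0.   ] [[ 1.     -0.0012 -0.0034 -0.6726]
 [ 0.0001  0.9562 -0.2926  0.0368]
 [ 0.0036  0.2926  0.9562 -0.3814]
 [ 0.      0.      0.      1.    ]]
```

View pics/w0.png

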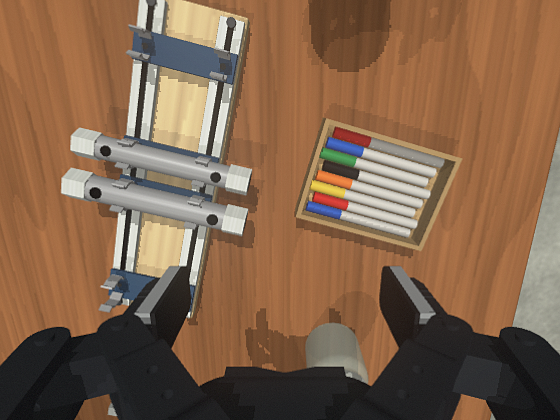

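Wrist picture: the tray is at (380,185), the seated spanners' axes run (85,140)–(240,180) and (75,182)–(235,220), and the 22 saddle bar is at (185,55). The 30 saddle is hidden by a finger.

```bash
cat >> h.py <<'E'
def blobs(im,kind,roi,minA=150):
    x0,y0,x1,y1=roi;hsv=cv2.cvtColor(im[y0:y1,x0:x1],cv2.COLOR_BGR2HSV);H,S,V=[hsv[...,i] for i in range(3)]
    m=((H>95)&(H<125)&(S>90)&(V>30)) if kind=="blue" else ((S<60)&(V>90))
    m=cv2.morphologyEx(m.astype(np.uint8),cv2.MORPH_OPEN,np.ones((3,3)))
    n,l,st,ce=cv2.connectedComponentsWithStats(m)
    return [np.argwhere(l==i)[:,::-1].astype(np.float32)+np.float32([x0,y0]) for i in range(1,n) if st[i,4]>minA]
def rect_world(p,pts,z):
    w=onplane(p,pts,z)[:,:2].astype(np.float32);c,s,a=cv2.minAreaRect(w*1000)
    if s[0]<s[1]: s=s[::-1];a-=90
    a=(a+90)%180-90
    return np.array(c)/1000,np.array(s),a
E
python3 - <<'E'
from workcell import ctrl
from h import *
np.set_printoptions(precision=4,suppress=True)
im=cv2.imread("pics/w0.png");p=ctrl.camera_params("wrist")
for b in blobs(im,"blue",(90,0,260,330)): print("blue",len(b),b.mean(0),*rect_world(p,b,.028))
for z,en in((.040,[(72,139),(251,180)]),(.0415,[(62,183),(247,221)])):
    w=onplane(p,en,z);d=w[1]-w[0];print(w.mean(0),np.linalg.norm(d),np.degrees(np.arctan2(d[1],d[0])))
# board edge right, z=.015
w=onplane(p,[(248,18),(194,317)],.015);print(w);d=w[0]-w[1];print(np.degrees(np.arctan2(-d[0],d[1])))
print(ctrl.get_state()["tcp_pos"])
E
```

```text
blue 556 [131.2752 282.9838] [ 0.4875 -0.1262] [47.2424 36.1797] -13.512664794921875
[0.5486 0.0259 0.04  ] 0.183346047720466 -13.227366219291179
[ 0.5367 -0.0188  0.0415] 0.19554757573277629 -12.369047538587603
[[ 0.6373  0.1604  0.015 ]
 [ 0.5564 -0.1792  0.015 ]]
-13.391903051087255
[0.6745 0.0001 0.2302]
```

Request:
{"api": "move_arm", "payload": {
  "plan": [
    {"dp":[-0.165,0.346,0.06],"rot":[0,0,-1.3]},
    {"dp":[-0.165,0.346,0.06],"rot":[0,0,-1.3]},
    {"dp":[-0.165,0.346,0.06],"rot":[0,0,-1.3]},
    {"dp":[-0.165,0.346,0.06],"rot":[0,0,-1.3]},
    {"dp":[-0.165,0.346,0.06],"rot":[0,0,-1.3]},
    {"dp":[-0.165,0.346,0.06],"rot":[0,0,-1.3]},
    {"dp":[-0.165,0.346,0.06],"rot":[0,0,-1.3]},
    {"dp":[-0.165,0.346,0.06],"rot":[0,0,-1.3]},
    {"dp":[-0.165,0.346,0.06],"rot":[0,0,-1.3]},
    {"dp":[-0.165,0.346,0.06],"rot":[0,0,-1.3]},
    {"dp":[-0.165,0.346,0.06],"rot":[0,0,-1.3]}
  ],
  "grip": 0.085,
  "newtons": 60
}}

```text
t: 1.25
tcp_pos: [0.51, -0.3456, 0.1711]
orientation: [-3.141, -0.001, 1.297]
wrist_force: [-0.1, -0.4, 0.7]
opening: 0.0849
```

```bash
cat > look.py <<'E'
from workcell import ctrl
from h import *
import sys
np.set_printoptions(precision=4,suppress=True)
p=ctrl.camera_params("wrist");s=ctrl.get_state();im=ctrl.camera("wrist");cv2.imwrite(sys.argv[1],im)
import pickle;pickle.dump(p,open(sys.argv[1]+".pkl","wb"))
print("t",s["t"],"tcp",s["tcp_pos"],s["orientation"],"F",s["wrist_force"],"open",s["opening"])
E
python3 look.py pics/w1.png
```

```text
t 1.25 tcp [ 0.51   -0.3456  0.1711] [-3.1412 -0.0005  1.2969] F [-0.0662 -0.4239  0.7265] open 0.08485431427119781
```

View pics/w1.png

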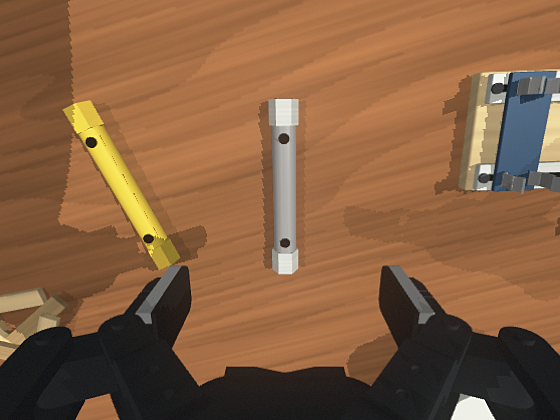

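Wrist view: the 22 spanner lies from (283,99) to (285,274), almost exactly along tool y. The 30 saddle shows at right, its bar about (525,130).

Run:
```python
from h import *;import pickle
np.set_printoptions(precision=4,suppress=True)
im=cv2.imread("pics/w1.png");p=pickle.load(open("pics/w1.png.pkl","rb"))
for b in blobs(im,"gray",(255,90,315,280)): print(len(b),*rect_world(p,b,.0115), b.min(0),b.max(0))
for b in blobs(im,"gray",(255,90,315,280)): print(len(b),*rect_world(p,b,.02))
for b in blobs(im,"blue",(450,60,560,200)): print("blue",len(b),*rect_world(p,b,.028))
w=onplane(p,[(512,75),(497,190),(552,75),(545,190)],.028);print(w)
w=onplane(p,[(480,75),(460,188)],.015);print(w)
```

```text
4064 [ 0.5107 -0.3461] [170.7515  25.7156] -15.32403564453125 [269.  99.] [297. 273.]
4064 [ 0.5086 -0.3455] [165.957   24.9935] -15.324050903320312
blue 3762 [ 0.5119 -0.1346] [98.2282 37.5769] -13.42840576171875
[[ 0.462  -0.1391  0.028 ]
 [ 0.5563 -0.1592  0.028 ]
 [ 0.4709 -0.108   0.028 ]
 [ 0.568  -0.1178  0.028 ]]
[[ 0.4557 -0.1568  0.015 ]
 [ 0.5503 -0.1849  0.015 ]]
```

Request:
{"api": "move_arm", "payload": {
  "plan": [
    {"dp":[0,0,0.05],"rot":[0,0,0]},
    {"dp":[0,0,0.1],"rot":[0,0,0]},
    {"dp":[0,0,0.14],"rot":[0,0,0]},
    {"dp":[0,0,0.16],"rot":[0,0,0]},
    {"dp":[0,0,0.168],"rot":[0,0,0]},
    {"dp":[0,0,0.168],"rot":[0,0,0]},
    {"dp":[0,0,0.168],"rot":[0,0,0]}
  ]
}}

```text
t: 2.0
tcp_pos: [0.5114, -0.3464, 0.0051]
orientation: [3.139, 0.001, 1.3]
wrist_force: [-0.1, -0.4, -0.5]
opening: 0.0849
```

Request:
{"api": "move_arm", "payload": {
  "plan": [
    {"dp":[0,0,0],"rot":[0,0,0]},
    {"dp":[0,0,0],"rot":[0,0,0]},
    {"dp":[0,0,0],"rot":[0,0,0]},
    {"dp":[0,0,0],"rot":[0,0,0]},
    {"dp":[0,0,0],"rot":[0,0,0]},
    {"dp":[0,0,0],"rot":[0,0,0]},
    {"dp":[0,0,0],"rot":[0,0,0]},
    {"dp":[0,0,0],"rot":[0,0,0]},
    {"dp":[0,0,0],"rot":[0,0,0]},
    {"dp":[0,0,0],"rot":[0,0,0]}
  ],
  "grip": 0.0,
  "newtons": 80
}}

```text
t: 3.0
tcp_pos: [0.5103, -0.3463, 0.0041]
orientation: [3.141, 0.0, 1.3]
wrist_force: [-1.9, 1.2, 5.5]
opening: 0.0189
```

Request:
{"api": "move_arm", "payload": {
  "plan": [
    {"dp":[0,0,-0.01],"rot":[0,0,0]},
    {"dp":[0,0,-0.03],"rot":[0,0,0]},
    {"dp":[0,0,-0.05],"rot":[0,0,0]},
    {"dp":[0,0,-0.05],"rot":[0,0,0]},
    {"dp":[0,0,-0.05],"rot":[0,0,0]},
    {"dp":[0,0,-0.05],"rot":[0,0,0]}
  ]
}}

```text
t: 3.6
tcp_pos: [0.5091, -0.3451, 0.0517]
orientation: [-3.139, -0.001, 1.3]
wrist_force: [-1.2, 0.5, -1.6]
opening: 0.0189
```

```bash
python3 look.py pics/w2.png
python3 - <<'E'
from workcell import ctrl
from h import *
im=ctrl.camera("side");cv2.imwrite("pics/s2.png",im)
w=cv2.imread("pics/w2.png")
q=proj(ctrl.camera_params("side"),ctrl.get_state()["tcp_pos"])[0];x,y=q.astype(int);print(q)
c=cv2.resize(im[max(0,y-60):y+60,max(0,x-75):x+75],(500,400),interpolation=cv2.INTER_CUBIC)
cv2.imwrite("pics/v2.png",np.hstack([cv2.resize(w,(300,225)).copy() if 0 else cv2.copyMakeBorder(cv2.resize(w,(300,225)),0,175,0,0,0),c]))
E
```

```text
t 3.6 tcp [ 0.5091 -0.3451  0.0517] [-3.1392 -0.0013  1.2999] F [-1.1623  0.4689 -1.6461] open 0.018896513849048398
[266.65870017 300.03028399]
```

View pics/v2.png

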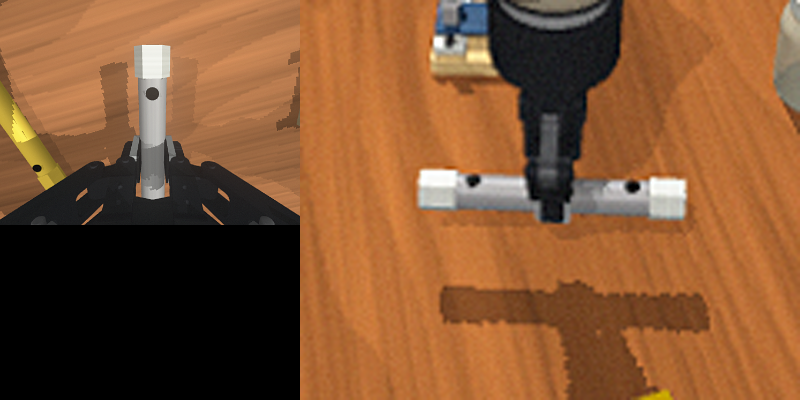

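The spanner is held level and centred in the fingers (wrist view axis x≈152, side crop 418–686 about the gripper at 548). I'll carry it near the 22 saddle and look beside it.

Request:
{"api": "move_arm", "payload": {
  "plan": [
    {"dp":[0,0,-0.05],"rot":[0,0,0]},
    {"dp":[0.03,-0.005,-0.1],"rot":[0,0,-0.04]},
    {"dp":[0.406,-0.062,-0.1],"rot":[0,0,-0.04]},
    {"dp":[0.406,-0.062,-0.1],"rot":[0,0,-0.04]},
    {"dp":[0.406,-0.062,-0.1],"rot":[0,0,-0.04]},
    {"dp":[0.406,-0.062,-0.1],"rot":[0,0,-0.04]},
    {"dp":[0.406,-0.062,-0.1],"rot":[0,0,-0.04]},
    {"dp":[0.406,-0.062,-0.1],"rot":[0,0,-0.04]},
    {"dp":[0.406,-0.062,-0.1],"rot":[0,0,-0.04]},
    {"dp":[0.406,-0.062,-0.1],"rot":[0,0,-0.04]},
    {"dp":[0.406,-0.062,-0.1],"rot":[0,0,-0.04]},
    {"dp":[0.406,-0.062,-0.1],"rot":[0,0,-0.04]}
  ]
}}

```text
t: 4.9
tcp_pos: [0.5583, 0.0625, 0.1524]
orientation: [-3.14, 0.001, 1.342]
wrist_force: [0.4, -0.3, -0.9]
opening: 0.019
```

```bash
python3 look.py pics/w3.png
python3 - <<'E'
from h import *;import pickle
np.set_printoptions(precision=4,suppress=True)
im=cv2.imread("pics/w3.png");p=pickle.load(open("pics/w3.png.pkl","rb"))
print(proj(p,[[0.5723,0.1247,.028]]))
for b in blobs(im,"blue",(0,0,560,330)): print("blue",len(b),b.min(0),b.max(0),*rect_world(p,b,.028))
p2=pickle.load(open("pics/w2.png.pkl","rb"))
for b in blobs(cv2.imread("pics/w2.png"),"gray",(245,70,320,240)): print(b.min(0),onplane(p2,[[284,b[:,1].min()]],.0517+.0074))
E
```

```text
t 4.9 tcp [0.5583 0.0625 0.1524] [-3.1401  0.0007  1.3421] F [ 0.4426 -0.2761 -0.8918] open 0.018954274224881777
[[358.9094 201.6735]]
blue 3908 [ 14. 142.] [ 80. 254.] [ 0.5115 -0.1319] [98.7052 37.3235] -13.73590087890625
[250.  84.] [[ 0.4271 -0.3221  0.0591]]
```

View pics/w3.png

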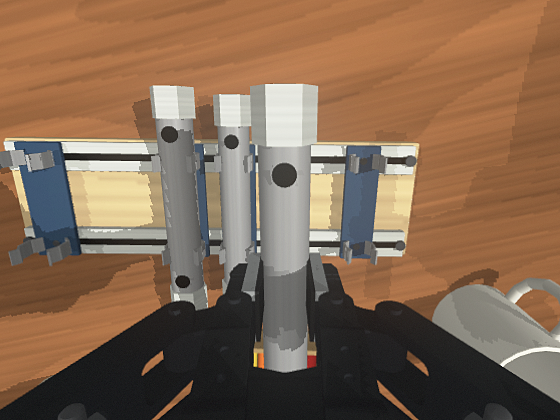

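Wrist view: the 22 saddle bar spans x≈343–379, y≈146–243, centre ≈(361,195), where predicted (359,202). The mug is lower right, well clear.

Run:
```python
from h import *;import pickle
from workcell import ctrl
np.set_printoptions(precision=4,suppress=True)
im=cv2.imread("pics/w3.png");p=pickle.load(open("pics/w3.png.pkl","rb"))
hsv=cv2.cvtColor(im,cv2.COLOR_BGR2HSV);print(hsv[195,340:384:4])
c=np.array([.544,.004]);u=np.array([.973,-.2295]);v=np.array([.2295,.973])
m=((hsv[...,0]>95)&(hsv[...,0]<130)&(hsv[...,1]>70)).astype(np.uint8)
m[:,:325]=0;m[:,395:]=0
pts=np.argwhere(m[140:270])[:,::-1]+[0,140]
print("bar22 rack coords",len(pts))
r=rect_world(p,pts.astype(np.float32),.028);print(r,(r[0]-c)@u,(r[0]-c)@v)
for r0 in(175,195,215):
  x=np.where(m[r0])[0];w=onplane(p,[(x.min(),r0),(x.max()+1,r0)],.028);print(r0,x.min(),x.max(),(w[:,:2]-c)@u,(w[:,:2]-c)@v)
ps=ctrl.camera_params("side");e=onplane(ps,[(226.4,297),(306.8,299.4)],.059);print(e,e.mean(0))
p2=pickle.load(open("pics/w2.png.pkl","rb"));print(onplane(p2,[[284,84]],.0705))
# board right end and top/bottom edges, z=.015
w=onplane(p,[(421,143),(405,255),(5,139),(22,207)],.015)[:,:2]-c;print(w@u,w@v)
```

```text
[[ 19  86 181]
 [108  61  92]
 [106  74 120]
 [107  72 117]
 [107  77 119]
 [107  77 119]
 [107  72 110]
 [108  65 110]
 [108  67 110]
 [105  41 111]
 [ 20  88 226]]
bar22 rack coords 1792
(array([0.5749, 0.1245]), array([98.6786, 27.0467]), -14.026168823242188) 0.002378348869323706 0.12436952671813964
175 346 377 [-0.0232 -0.0232] [0.1116 0.1382]
195 345 375 [-0.006  -0.0061] [0.1117 0.138 ]
215 343 373 [0.0118 0.0118] [0.111  0.1378]
[[ 0.4273 -0.3257  0.059 ]
 [ 0.5898 -0.3679  0.059 ]] [ 0.5086 -0.3468  0.059 ]
[[ 0.4278 -0.3223  0.0705]]
[-0.0483  0.0555 -0.0507  0.009 ] [ 0.1761  0.1739 -0.1751 -0.1748]
```

Request:
{"api": "move_arm", "payload": {
  "plan": [
    {"dp":[0.045,0.002,0.02],"rot":[0,0,0.012]},
    {"dp":[0.064,0.002,0.05],"rot":[0,0,0.012]},
    {"dp":[0.064,0.002,0.08],"rot":[0,0,0.012]},
    {"dp":[0.064,0.002,0.092],"rot":[0,0,0.012]},
    {"dp":[0.064,0.002,0.092],"rot":[0,0,0.012]},
    {"dp":[0.064,0.002,0.092],"rot":[0,0,0.012]}
  ]
}}

```text
t: 5.55
tcp_pos: [0.5762, 0.1225, 0.0622]
orientation: [3.14, -0.0, 1.326]
wrist_force: [0.1, 0.5, -1.6]
opening: 0.0189
```

```bash
python3 look.py pics/w4.png
python3 - <<'E'
from workcell import ctrl
from h import *
np.set_printoptions(precision=4,suppress=True)
s=ctrl.get_state()["tcp_pos"];o=[]
for n in("scene","side"):
    im=ctrl.camera(n);cv2.imwrite(f"pics/{n}4.png",im);x,y=proj(ctrl.camera_params(n),s)[0].astype(int)-[50,50];print(n,x,y)
    o.append(cv2.resize(im[y:y+100,x:x+100],(400,400),interpolation=cv2.INTER_CUBIC))
cv2.imwrite("pics/v4.png",np.hstack(o))
E
```

```text
t 5.55 tcp [0.5762 0.1225 0.0622] [ 3.1405 -0.0002  1.3263] F [ 0.1131  0.4839 -1.5588] open 0.018907544295425762
scene 268 115
side 206 127
```

View pics/v4.png

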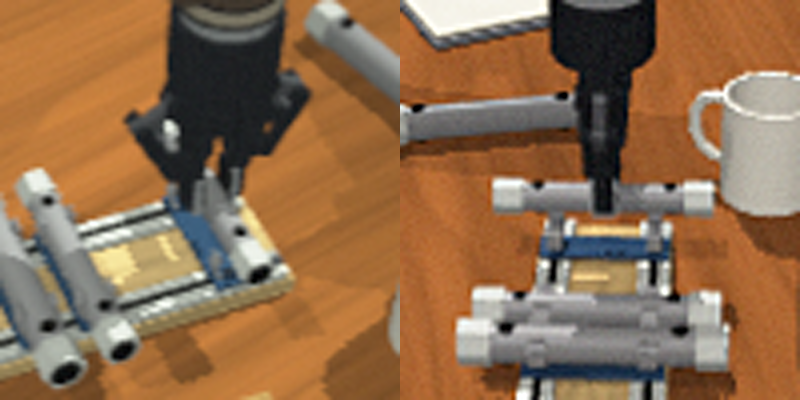

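Both views show the tube above the saddle's two clips, centred lengthwise (side crop 493–713, clips at 552 and 652). I'll lower it into the mouths.

Request:
{"api": "move_arm", "payload": {
  "plan": [
    {"dp":[0,0,0],"rot":[0,0,0]},
    {"dp":[0,0,0.004],"rot":[0,0,0]},
    {"dp":[0,0,0.008],"rot":[0,0,0]},
    {"dp":[0,0,0.012],"rot":[0,0,0]},
    {"dp":[0,0,0.014],"rot":[0,0,0]},
    {"dp":[0,0,0.014],"rot":[0,0,0]},
    {"dp":[0,0,0.014],"rot":[0,0,0]}
  ],
  "newtons": 100
}}

```text
t: 6.4
tcp_pos: [0.5754, 0.1239, 0.0478]
orientation: [-3.141, -0.0, 1.328]
wrist_force: [-2.9, 0.7, 4.0]
opening: 0.0184
```

Request:
{"api": "move_arm", "payload": {
  "plan": [
    {"dp":[0,0,0.003],"rot":[0,0,0]},
    {"dp":[0,0,0.005],"rot":[0,0,0]},
    {"dp":[0,0,0.007],"rot":[0,0,0]},
    {"dp":[0,0,0.009],"rot":[0,0,0]},
    {"dp":[0,0,0.009],"rot":[0,0,0]},
    {"dp":[0,0,0.009],"rot":[0,0,0]}
  ]
}}

```text
t: 7.0
tcp_pos: [0.5794, 0.1234, 0.0433]
orientation: [3.133, -0.001, 1.329]
wrist_force: [-1.9, -0.3, 16.1]
opening: 0.0184
```

Request:
{"api": "move_arm", "payload": {
  "plan": [
    {"dp":[0,-0.003,0.002],"rot":[0,0,0]},
    {"dp":[0,-0.003,0.004],"rot":[0,0,0]},
    {"dp":[0,-0.003,0.006],"rot":[0,0,0]},
    {"dp":[0,-0.003,0.006],"rot":[0,0,0]},
    {"dp":[0,-0.003,0.006],"rot":[0,0,0]}
  ]
}}

```text
t: 7.5
tcp_pos: [0.5722, 0.1245, 0.0317]
orientation: [-3.141, -0.0, 1.328]
wrist_force: [0.9, 2.1, -0.5]
opening: 0.0181
```

Request:
{"api": "move_arm", "payload": {
  "plan": [
    {"dp":[0,0.003,0],"rot":[0,0,0]},
    {"dp":[0,0.003,0],"rot":[0,0,0]},
    {"dp":[0,0.003,0],"rot":[0,0,0]},
    {"dp":[0,0.003,0],"rot":[0,0,0]}
  ]
}}

```text
t: 7.9
tcp_pos: [0.575, 0.1238, 0.0318]
orientation: [-3.141, 0.0, 1.328]
wrist_force: [-0.7, 0.4, -1.7]
opening: 0.0182
```

```bash
python3 look.py pics/w5.png
python3 - <<'E'
from workcell import ctrl
from h import *
np.set_printoptions(precision=4,suppress=True)
s=ctrl.get_state()["tcp_pos"];o=[]
for n in("scene","side"):
    im=ctrl.camera(n);cv2.imwrite(f"pics/{n}5.png",im);x,y=proj(ctrl.camera_params(n),s)[0].astype(int)-[50,50];print(n,x,y)
    o.append(cv2.resize(im[y:y+100,x:x+100],(400,400),interpolation=cv2.INTER_CUBIC))
cv2.imwrite("pics/v5.png",np.hstack(o))
E
```

```text
t 7.9 tcp [0.575  0.1238 0.0318] [-3.1407  0.0001  1.328 ] F [-0.6612  0.4209 -1.7415] open 0.018192191934236823
scene 267 122
side 206 136
```

View pics/v5.png

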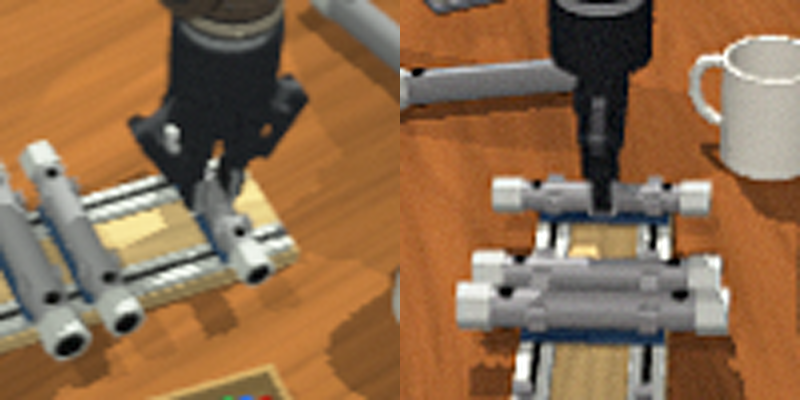

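Seated: the side crop has ends at 493–712 with clips at ≈550/652, so it is centred within about 1 mm. I'll release and go to the 30 mm spanner.

Request:
{"api": "move_arm", "payload": {
  "plan": [
    {"dp":[0,0,0],"rot":[0,0,0]},
    {"dp":[0,0,0],"rot":[0,0,0]},
    {"dp":[0,0,0],"rot":[0,0,0]},
    {"dp":[0,0,0],"rot":[0,0,0]},
    {"dp":[0,0,-0.01],"rot":[0,0,0]},
    {"dp":[0,0,-0.05],"rot":[0,0,0]},
    {"dp":[0,0,-0.09],"rot":[0,0,0]}
  ],
  "grip": 0.06
}}

```text
t: 8.75
tcp_pos: [0.5745, 0.1235, 0.1228]
orientation: [-3.139, 0.001, 1.328]
wrist_force: [0.9, -0.9, 0.9]
opening: 0.0601
```

Request:
{"api": "move_arm", "payload": {
  "plan": [
    {"dp":[0.229,-0.115,-0.05],"rot":[0,0,-0.21]},
    {"dp":[0.229,-0.115,-0.05],"rot":[0,0,-0.21]},
    {"dp":[0.229,-0.115,-0.05],"rot":[0,0,-0.21]},
    {"dp":[0.229,-0.115,-0.05],"rot":[0,0,-0.21]},
    {"dp":[0.229,-0.115,-0.05],"rot":[0,0,-0.21]},
    {"dp":[0.229,-0.115,-0.05],"rot":[0,0,-0.21]},
    {"dp":[0.229,-0.115,-0.05],"rot":[0,0,-0.21]},
    {"dp":[0.229,-0.115,-0.05],"rot":[0,0,-0.21]}
  ],
  "grip": 0.085
}}

```text
t: 9.55
tcp_pos: [0.5189, 0.3727, 0.1722]
orientation: [-3.141, 0.001, 1.538]
wrist_force: [-0.2, 0.3, -0.7]
opening: 0.085
```

```bash
python3 look.py pics/w6.png
python3 - <<'E'
from h import *;import pickle
np.set_printoptions(precision=4,suppress=True)
im=cv2.imread("pics/w6.png");p=pickle.load(open("pics/w6.png.pkl","rb"))
for b in blobs(im,"gray",(220,50,340,300),800): print(len(b),b.min(0),b.max(0),*rect_world(p,b,.0155),*rect_world(p,b,.022))
q=proj(p,[.575,.124,.039]);print(q)
E
```

```text
t 9.55 tcp [0.5189 0.3727 0.1722] [-3.1414  0.0009  1.5379] F [-0.2036  0.2873 -0.6888] open 0.08495220411017286
6608 [261.  81.] [302. 292.] [0.5228 0.3716] [205.8265  35.5628] -1.2620086669921875 [0.5211 0.3717] [201.3642  34.7918] -1.2620086669921875
[[ 20.0115 265.8079]]
```

View pics/w6.png

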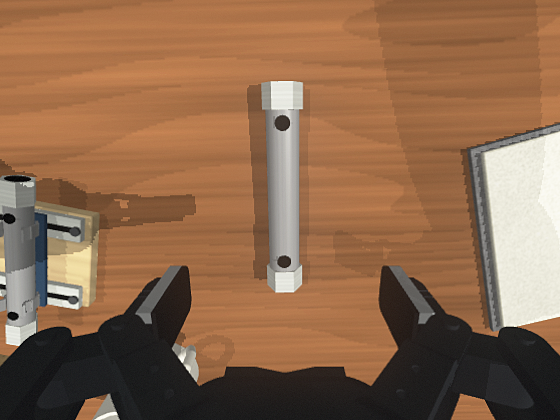

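The 30 mm spanner's ends are at (282,81) and (284,292), right under the tool (mid ≈(0.519,0.372)). The seated 22 shows at left.

Request:
{"api": "move_arm", "payload": {
  "plan": [
    {"dp":[0,0,0.05],"rot":[0,0,-0.011]},
    {"dp":[0,0,0.1],"rot":[0,0,-0.011]},
    {"dp":[0,0,0.14],"rot":[0,0,-0.011]},
    {"dp":[0,0,0.16],"rot":[0,0,-0.011]},
    {"dp":[0,0,0.168],"rot":[0,0,-0.011]},
    {"dp":[0,0,0.168],"rot":[0,0,-0.011]},
    {"dp":[0,0,0.168],"rot":[0,0,-0.011]}
  ]
}}

```text
t: 10.3
tcp_pos: [0.5204, 0.3734, 0.0059]
orientation: [3.139, -0.001, 1.548]
wrist_force: [-0.7, -0.3, 0.6]
opening: 0.0854
```

Request:
{"api": "move_arm", "payload": {
  "plan": [
    {"dp":[0,0,0],"rot":[0,0,0]},
    {"dp":[0,0,0],"rot":[0,0,0]},
    {"dp":[0,0,0],"rot":[0,0,0]},
    {"dp":[0,0,0],"rot":[0,0,0]},
    {"dp":[0,0,0],"rot":[0,0,0]},
    {"dp":[0,0,0],"rot":[0,0,0]},
    {"dp":[0,0,0],"rot":[0,0,0]},
    {"dp":[0,0,0],"rot":[0,0,0]},
    {"dp":[0,0,0],"rot":[0,0,0]}
  ],
  "grip": 0.0,
  "newtons": 100
}}

```text
t: 11.2
tcp_pos: [0.5193, 0.3737, 0.0056]
orientation: [3.141, 0.0, 1.549]
wrist_force: [-2.0, -1.8, 6.5]
opening: 0.0267
```

Request:
{"api": "move_arm", "payload": {
  "plan": [
    {"dp":[0,0,-0.01],"rot":[0,0,0]},
    {"dp":[0,0,-0.05],"rot":[0,0,0]},
    {"dp":[0,0,-0.1],"rot":[0,0,0]},
    {"dp":[0,0,-0.14],"rot":[0,0,0]},
    {"dp":[0,0,-0.14],"rot":[0,0,0]},
    {"dp":[0,0,-0.14],"rot":[0,0,0]}
  ]
}}

```text
t: 11.8
tcp_pos: [0.5187, 0.3737, 0.1447]
orientation: [3.141, -0.001, 1.549]
wrist_force: [-0.2, -0.4, -4.4]
opening: 0.0269
```

```bash
python3 look.py pics/w7.png
```

```text
t 11.8 tcp [0.5187 0.3737 0.1447] [ 3.1408 -0.0006  1.5491] F [-0.158  -0.3795 -4.3536] open 0.026891296947471957
```

Request:
{"api": "move_arm", "payload": {
  "plan": [
    {"dp":[-0.447,0.017,-0.005],"rot":[0,0,0.218]},
    {"dp":[-0.447,0.017,-0.005],"rot":[0,0,0.218]},
    {"dp":[-0.447,0.017,-0.005],"rot":[0,0,0.218]},
    {"dp":[-0.447,0.017,-0.005],"rot":[0,0,0.218]},
    {"dp":[-0.447,0.017,-0.005],"rot":[0,0,0.218]},
    {"dp":[-0.447,0.017,-0.005],"rot":[0,0,0.218]},
    {"dp":[-0.447,0.017,-0.005],"rot":[0,0,0.218]},
    {"dp":[-0.447,0.017,-0.005],"rot":[0,0,0.218]},
    {"dp":[-0.447,0.017,-0.005],"rot":[0,0,0.218]},
    {"dp":[-0.447,0.017,-0.005],"rot":[0,0,0.218]},
    {"dp":[-0.447,0.017,-0.005],"rot":[0,0,0.218]},
    {"dp":[-0.447,0.017,-0.005],"rot":[0,0,0.218]}
  ]
}}

```text
t: 13.05
tcp_pos: [0.5247, -0.0725, 0.147]
orientation: [-3.137, -0.001, 1.331]
wrist_force: [0.4, 0.9, -3.6]
opening: 0.0271
```

```bash
python3 look.py pics/w8.png
python3 - <<'E'
from h import *;import pickle
np.set_printoptions(precision=4,suppress=True)
im=cv2.imread("pics/w8.png");p=pickle.load(open("pics/w8.png.pkl","rb"))
for b in blobs(im,"blue",(0,0,230,330)): print("blue",len(b),b.min(0),b.max(0),*rect_world(p,b,.028))
p2=pickle.load(open("pics/w7.png.pkl","rb"))
for b in blobs(cv2.imread("pics/w7.png"),"gray",(230,20,340,240),800): 
  y=b[:,1].min();print(b.min(0),b.max(0),onplane(p2,[[b[b[:,1]<y+8][:,0].mean(),y]],.1447+.0099+.0155))
E
```

```text
t 13.05 tcp [ 0.5247 -0.0725  0.147 ] [-3.1369 -0.0009  1.3314] F [ 0.3543  0.8999 -3.6119] open 0.027098274508376777
blue 483 [196. 205.] [225. 245.] [ 0.5274 -0.1369] [38.8461 19.3183] 6.7068400382995605
[237.  38.] [332. 239.] [[0.421  0.3766 0.1701]]
```

View pics/w8.png

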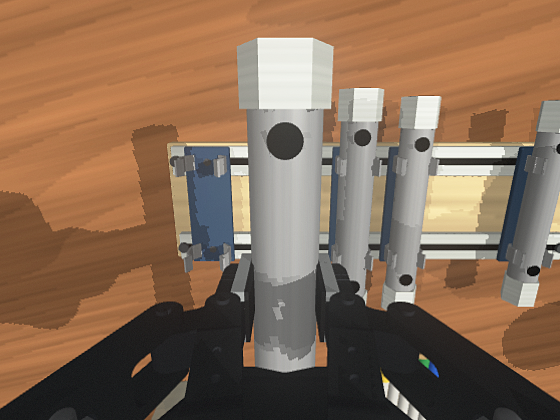

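Wrist view: the 30 saddle bar spans x≈187–230, y≈147–262, left of the held tube and unobstructed. The 22 sits home at far right.

Run:
```python
from h import *;import pickle
np.set_printoptions(precision=4,suppress=True)
im=cv2.imread("pics/w8.png");p=pickle.load(open("pics/w8.png.pkl","rb"))
hsv=cv2.cvtColor(im,cv2.COLOR_BGR2HSV)
m=((hsv[...,0]>95)&(hsv[...,0]<130)&(hsv[...,1]>65)).astype(np.uint8)
m[:,:180]=0;m[:,238:]=0;m[:140]=0;m[275:]=0
m=cv2.morphologyEx(m,cv2.MORPH_OPEN,np.ones((3,3)))
a=np.radians(-13.7);u=np.array([np.cos(a),np.sin(a)]);v=np.array([-np.sin(a),np.cos(a)]);c=np.array([.545,.0037])
pts=np.argwhere(m)[:,::-1].astype(np.float32)
r=rect_world(p,pts,.028);print(len(pts),r,(r[0]-c)@u,(r[0]-c)@v)
for r0 in(190,205,220):
  x=np.where(m[r0])[0];w=onplane(p,[(x.min(),r0),(x.max()+1,r0)],.028)[:,:2];print(x.min(),x.max(),(w-c)@u,(w-c)@v)
w=onplane(p,[(168,144),(180,259)],.015)[:,:2]-c;print(w@u,w@v)
# 24 & 27 spanner far end top: (421,97) z=.040+.0125 ; (361,89) z .0415+.014; 22 far end (545,101)
for uv,z,L in(((421,96.5),.0525,87.5),((361,88.5),.0555,92.5)):
  w=(onplane(p,[uv],z)[0,:2]-c);print("far end",w@u+L/1000,w@v)
```

```text
3703 (array([ 0.5116, -0.133 ]), array([98.6244, 35.7416]), -13.856666564941406) -0.00011634541474008461 -0.14070590529203367
188 230 [-0.0143 -0.0142] [-0.1581 -0.1226]
189 231 [-0.0014 -0.0013] [-0.1584 -0.1224]
191 232 [0.0119 0.0119] [-0.1579 -0.1222]
[-0.0505  0.0543] [-0.1753 -0.1752]
far end 0.001350843625621101 0.016076344368466996
far end 0.0012345387581010753 -0.02637240777154112
```

Request:
{"api": "move_arm", "payload": {
  "plan": [
    {"dp":[-0.04,0.001,0],"rot":[0,0,0]},
    {"dp":[-0.061,0.0015,0.03],"rot":[0,0,0]},
    {"dp":[-0.061,0.0015,0.06],"rot":[0,0,0]},
    {"dp":[-0.061,0.0015,0.075],"rot":[0,0,0]},
    {"dp":[-0.061,0.0015,0.075],"rot":[0,0,0]},
    {"dp":[-0.061,0.0015,0.075],"rot":[0,0,0]},
    {"dp":[-0.061,0.0015,0.075],"rot":[0,0,0]}
  ],
  "newtons": 120
}}

```text
t: 13.8
tcp_pos: [0.5146, -0.1331, 0.0761]
orientation: [3.138, 0.001, 1.332]
wrist_force: [-0.3, -0.2, -3.3]
opening: 0.026
```

Request:
{"api": "move_arm", "payload": {
  "plan": [
    {"dp":[0,0,0.008],"rot":[0,0,0]},
    {"dp":[0,0,0.014],"rot":[0,0,0]},
    {"dp":[0,0,0.018],"rot":[0,0,0]},
    {"dp":[0,0,0.021],"rot":[0,0,0]},
    {"dp":[0,0,0.021],"rot":[0,0,0]},
    {"dp":[0,0,0.021],"rot":[0,0,0]}
  ]
}}

```text
t: 14.4
tcp_pos: [0.5134, -0.1337, 0.0547]
orientation: [-3.141, 0.0, 1.331]
wrist_force: [-3.6, 0.3, 5.0]
opening: 0.0265
```

Request:
{"api": "move_arm", "payload": {
  "plan": [
    {"dp":[0,0,0.003],"rot":[0,0,0]},
    {"dp":[0,0,0.006],"rot":[0,0,0]},
    {"dp":[0,0,0.009],"rot":[0,0,0]},
    {"dp":[0,0,0.009],"rot":[0,0,0]},
    {"dp":[0,0,0.009],"rot":[0,0,0]}
  ]
}}

```text
t: 14.9
tcp_pos: [0.5176, -0.1351, 0.0503]
orientation: [3.132, 0.001, 1.331]
wrist_force: [-2.3, 3.4, 18.4]
opening: 0.0262
```

Request:
{"api": "move_arm", "payload": {
  "plan": [
    {"dp":[0,-0.002,0.003],"rot":[0,0,0]},
    {"dp":[0,-0.002,0.005],"rot":[0,0,0]},
    {"dp":[0,-0.002,0.007],"rot":[0,0,0]},
    {"dp":[0,-0.002,0.007],"rot":[0,0,0]},
    {"dp":[0,-0.002,0.007],"rot":[0,0,0]}
  ]
}}

```text
t: 15.4
tcp_pos: [0.5143, -0.134, 0.0392]
orientation: [3.133, 0.001, 1.33]
wrist_force: [3.9, -0.8, -6.2]
opening: 0.026
```

Request:
{"api": "move_arm", "payload": {
  "plan": [
    {"dp":[0,0,0.003],"rot":[0,0,0]},
    {"dp":[0,0,0.006],"rot":[0,0,0]},
    {"dp":[0,0.0015,0.006],"rot":[0,0,0]},
    {"dp":[0,0.0015,0.006],"rot":[0,0,0]},
    {"dp":[0,0.0015,0.006],"rot":[0,0,0]}
  ]
}}

```text
t: 15.9
tcp_pos: [0.511, -0.1329, 0.033]
orientation: [-3.135, -0.0, 1.332]
wrist_force: [-8.2, 0.9, 16.0]
opening: 0.0259
```

Request:
{"api": "move_arm", "payload": {
  "plan": [
    {"dp":[0,0,-0.002],"rot":[0,0,0]},
    {"dp":[0,0.001,-0.0025],"rot":[0,0,0]},
    {"dp":[0,0.001,-0.0025],"rot":[0,0,0]},
    {"dp":[0,0.001,-0.0025],"rot":[0,0,0]},
    {"dp":[0,0.001,-0.0025],"rot":[0,0,0]}
  ]
}}

```text
t: 16.4
tcp_pos: [0.5132, -0.1332, 0.0332]
orientation: [-3.141, -0.0, 1.331]
wrist_force: [-1.3, -0.2, -0.7]
opening: 0.0264
```

Request:
{"api": "move_arm", "payload": {
  "plan": [
    {"dp":[0,0,0],"rot":[0,0,0]},
    {"dp":[0,0,0],"rot":[0,0,0]},
    {"dp":[0,0,0],"rot":[0,0,0]},
    {"dp":[0,0,0],"rot":[0,0,0]},
    {"dp":[0,0,-0.01],"rot":[0,0,0]},
    {"dp":[0,0,-0.05],"rot":[0,0,0]},
    {"dp":[0,0,-0.1],"rot":[0,0,0]},
    {"dp":[0.04,0,-0.14],"rot":[0,0,0]},
    {"dp":[0.08,0,-0.17],"rot":[0,0,0]},
    {"dp":[0.12,0,-0.19],"rot":[0,0,0]},
    {"dp":[0.14,0,-0.19],"rot":[0,0,0]},
    {"dp":[0.14,0,-0.19],"rot":[0,0,0]}
  ],
  "grip": 0.06
}}

```text
t: 17.6
tcp_pos: [0.5478, 0.0049, 0.2262]
orientation: [3.138, -0.001, 1.335]
wrist_force: [0.1, -0.3, 0.9]
opening: 0.0602
```

Request:
{"api": "move_arm", "payload": {
  "plan": [
    {"dp":[0,0,0],"rot":[0,0,0]},
    {"dp":[0,0,0],"rot":[0,0,0]},
    {"dp":[0,0,0],"rot":[0,0,0]}
  ]
}}

```text
t: 17.9
tcp_pos: [0.5463, 0.0015, 0.2231]
orientation: [-3.14, 0.0, 1.329]
wrist_force: [0.2, 0.5, -0.4]
opening: 0.06
```

```bash
python3 look.py pics/w9.png
python3 - <<'E'
from workcell import ctrl
from h import *
w=cv2.imread("pics/w9.png")[40:300]
s=ctrl.camera("side");cv2.imwrite("pics/side9.png",s);cv2.imwrite("pics/scene9.png",ctrl.camera("scene"))
w=cv2.resize(w,(780,362))
c=cv2.resize(s[165:265,210:300],(210,233),interpolation=cv2.INTER_CUBIC)
d=cv2.resize(cv2.imread("pics/scene9.png")[140:225,205:350],(398,233),interpolation=cv2.INTER_CUBIC)
cv2.imwrite("pics/v9.png",np.vstack([w,cv2.copyMakeBorder(np.hstack([c,d]),0,0,0,172,0)]))
E
```

```text
t 17.9 tcp [0.5463 0.0015 0.2231] [-3.1402  0.0003  1.3293] F [ 0.2295  0.4793 -0.3845] open 0.060037464203241776
```

View pics/v9.png

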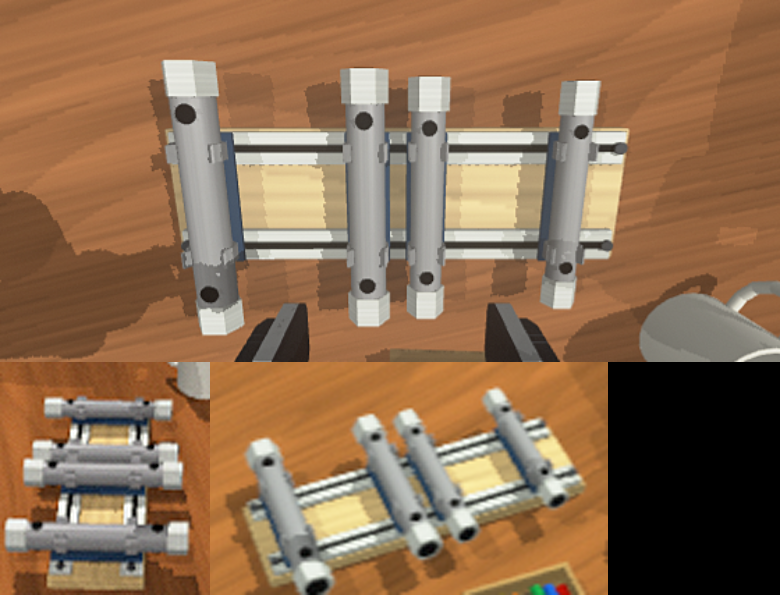

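All four are on the rack in size order, with clip jaws gripping both sides of the two new ones. Numeric check of the centring and height from this picture:

Run:
```python
from h import *;import pickle
np.set_printoptions(precision=4,suppress=True)
p=pickle.load(open("pics/w9.png.pkl","rb"))
a=np.radians(-13.7);u=np.array([np.cos(a),np.sin(a)]);v=np.array([-np.sin(a),np.cos(a)]);c=np.array([.545,.0037])
# (far top edge, near lower silhouette top edge) in v9 px -> w9 px ; z of hex top
S=560/780
for n,(f,g,zc,af,L) in {"22":((582,81),(558,308),.039,23,165),"24":((430,76),(425,319),.040,25,175),"27":((365,68),(370,327),.0415,28,185),"30":((190,60),(222,335),.043,31,195)}.items():
    w=onplane(p,[(q[0]*S,q[1]*260/362+40) for q in(f,g)],zc+af/2000*.93)[:,:2]
    d=w[1]-w[0];e=(w-c)@u;print(n,"len",np.linalg.norm(d)*1000,L,"mid u,v",(w.mean(0)-c)@u,(w.mean(0)-c)@v,"yaw",np.degrees(np.arctan2(d[1],d[0])),"far-based mid u",e[0]+L/2000)
ps=pickle.load(open("pics/w9.png.pkl","rb"))
```

```text
22 len 164.93422410477106 165 mid u,v -0.0009870255559181597 0.12187486604748358 yaw -13.447861986044272 far-based mid u -0.0009533390962430527
24 len 176.45939966959384 175 mid u,v 0.0012886357783832212 0.02058743340407711 yaw -13.912520401496547 far-based mid u 0.0005595428759536253
27 len 186.50149683834655 185 mid u,v 0.0014057361143985283 -0.021669027901903098 yaw -13.884026494527458 far-based mid u 0.0006554686867224213
30 len 196.16444212991644 195 mid u,v 0.0013480528179142927 -0.13357020259839358 yaw -14.390573582078293 far-based mid u 0.0007729558478326987
```

```bash
python3 -c "
from workcell import ctrl
print(ctrl.finish_job())"
```

```text
the job is handed in; nothing more can be done
None
```

I put both loose spanners back on the rack, so the set is in size order again, and handed the job in at about 18 s of the 64 s allowed. The 22 mm went on the empty saddle at the +y end and the 30 mm on the one at the −y end. Each was carried gripped at mid-length, lowered into both clip mouths and pressed down until it snapped home. I released both and the arm was clear at hand-in.

**Seating:** Before release the arm stood level. The axis heights worked out from it were 39.2 mm for the 22 mm (should be 39) and 43.1 mm for the 30 mm (should be 43). The final wrist, side and scene pictures show both tubes held in both clips.

**Forces:** The highest upward press I read at the end of a move was about 18 N. Forces within a move were not read.

**Bystanders:** The 24 and 27 mm spanners are still in their places, and the arm was not sent near the mug, jar, tray or yellow spanner. I did not measure those again at the end.

**Centring:** The 30 mm lines up lengthwise with the two fixed spanners within about 0.5 mm. For the 22 mm the checks disagree slightly. The final wrist picture puts it about 2 mm off towards the robot, while the side picture showed about 1 mm or less. That is within the calibration error of about 2 mm, so I left it as it was.

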